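# Set up the slide-staining line

### The arm

A 6-joint arm with a two-finger parallel gripper is mounted at the origin on the work surface. World frame = base frame: x ahead of the robot, y to its left, z up, the work surface at z = 0. Lengths are in mm, angles in degrees, forces in N, time in s.
With the tool pointing down it reaches from about 350 to 775 mm from the base axis. Payload 5.5 kg.
Tool frame: the origin (TCP) lies midway between the tips of the shut fingers; the grasp point (between the pads) lies behind it (grip_point_offset is the z of the grasp point in the tool frame, in mm); z points along the fingers, y is the line along which they close (so a half turn about z gives the same grasp; the last joint's range is limited). The gripper opens to 85 mm and grips with 20 to 120 N. Pads are 22 mm wide; open, the fingers measure 114 mm over their backs; the gripper's body (76 mm by 85 mm) begins 54 mm behind the grasp point. The pads swing forward as they close: fully open they stand 13 mm farther back than shut.
Start: joints at [59.668, 17.945, 2.641, 74.691, 0, 82.002], TCP at [218.53, 531.899, 231.323] pointing down, gripper open.
Joint ranges: [-158.12, 158.12], [-49.38, 96.58], [-58.88, 72.47], [-126.05, 133.96], [-84.25, 85.87], [-180, 180]. Speed limits (degrees/s): [147.25, 147.25, 180, 180, 180, 180].

### API

Orientations are given as [roll, pitch, yaw] about the fixed x, y, z axes, in that order (R = Rz(yaw) Ry(pitch) Rx(roll)).
In Python, from cell import reach, move_l, movej, grip, dwell, solve_ik, snapshot, Unreachable, sign_off, current_time_s, current_qpos, current_joint_velocities, current_joint_efforts, current_eef_pos, current_orientation, current_wrist_force, current_ft_torque, current_finger_gap, current_finger_force, grip_point_offset gives the robot as it stands. Calls block until the motion is done:
- reach(position, orientation): joint-space move of the TCP to a pose.
- move_l(position, vel=150, ori=None, stop_force=None): straight line of the TCP; ori=None keeps the orientation; vel is the mean speed in mm/s. With stop_force (N) it stops when the force on the tool has changed by that much, and returns True; else False.
- movej(angles): joint-space move.
- grip(opening): finger opening in mm; the grip force is fixed at half the most; returns when the fingers have stopped.
- dwell(seconds).
- solve_ik(position, orientation): joint angles nearest the present ones, or None.
- snapshot(name): name is "scene" or "top" or "wrist"; returns a dict with "frame" (400x640x3 uint8, blue, green, red), "camera_matrix" (3x3 intrinsics, pixels), "R" (3x3) and "t" (3): a world point X has camera coordinates R X + t; the wrist camera has in their place "mount" (4x4, takes a point from camera to tool coordinates, whose origin is the TCP and whose axes are the flange's). Camera axes: x right, y down, z forward; pixel columns grow to the right and rows downward; lengths in mm; the calibration is good to about 2 mm. A picture is of the moment at which its call begins: read the wrist's pose just before it. There is no depth.
A pose or a line that the arm cannot do raises Unreachable and nothing moves.
- sign_off(): hands the job in; it is judged then, once.
Readings, each from a call of its own:
- current_time_s(): time.
- current_qpos(): joint angles.
- current_joint_velocities(): joint speeds.
- current_joint_efforts(): joint torques, N m.
- current_eef_pos(): TCP position.
- current_orientation(): TCP orientation.
- current_wrist_force(): force on the tool from outside, world axes, zero at the start.
- current_ft_torque(): the same for the moment, N m.
- current_finger_gap(): finger opening in mm.
- current_finger_force(): force on a finger pad.
Only numpy, scipy, OpenCV 4.12 (cv2) and the standard library are available. Lean on these libraries where they do the work, as an engineer would, in place of code of your own. Each camera call takes 0.05 s, during which the arm holds its last target. There are 200 camera calls.

### The job

Set up the staining line: turn the trough that is draining upside down on the mat the right way up, without letting any trough topple, and nudge all four troughs into one straight, closed-up row on the steel tray: long sides against each other with no gaps for drips, one short end of each flush against the tray's back rim, the long side away from the robot. Leave everything else where it is.

Things in the scene. Friction and masses are not known exactly. Their poses are not given: they have to be found in the camera images.
- tray: shallow stainless steel drip tray, fixed to the bench: 260 (x) x 440 (y) mm outside, floor 3 mm thick, a 3 mm thick rim all round whose top is 18 mm above the bench. Origin at the centre of its underside, on the bench; its x points to its back rim (the long side away from the robot), y to its left end. Inner faces of the rim: x = +-127 mm, y = +-217 mm
- mat: black ribbed rubber draining mat, 190 x 150 x 4 mm, fixed flat on the bench to the right of the tray; origin at the centre of its underside
- trough_a: white plastic slide-staining trough: an open-topped rectangular box 88 (its x) x 44 (its y) x 60 mm high (its z), walls and floor 3 mm, about 130 g. Stands mouth up on the tray, out of line. Origin at the centre of the outside of its floor, z towards the mouth
- trough_b: white plastic slide-staining trough: an open-topped rectangular box 88 (its x) x 44 (its y) x 60 mm high (its z), walls and floor 3 mm, about 130 g. Stands mouth up on the tray, out of line. Origin at the centre of the outside of its floor, z towards the mouth
- trough_c: white plastic slide-staining trough: an open-topped rectangular box 88 (its x) x 44 (its y) x 60 mm high (its z), walls and floor 3 mm, about 130 g. Stands mouth up on the tray, out of line. Origin at the centre of the outside of its floor, z towards the mouth
- trough_d: white plastic slide-staining trough: an open-topped rectangular box 88 (its x) x 44 (its y) x 60 mm high (its z), walls and floor 3 mm, about 130 g. Starts upside down, mouth down, on the draining mat. Origin at the centre of the outside of its floor (so at its top while it is upside down), z towards the mouth (pointing down at first)
- mouth_a (a point): centre of the open mouth of trough_a, 60 mm along its z from its origin
- mouth_b (a point): centre of the open mouth of trough_b, 60 mm along its z from its origin
- mouth_c (a point): centre of the open mouth of trough_c, 60 mm along its z from its origin
- mouth_d (a point): centre of the open mouth of trough_d, 60 mm along its z from its origin
- stain_bottle: bystander, to be left alone: amber glass dropper bottle, 32 mm diameter, 78 mm tall, standing on the tray near its front right corner; origin at the centre of its underside
- slide_rack: bystander, to be left alone: empty stainless wire slide rack, 89 x 33 x 22 mm, lying on the tray near its front left corner, long side along the tray's x; origin at the centre of its underside
- slide_box: bystander, to be left alone: closed grey plastic slide box, 99 x 85 x 34 mm, on the bench; origin at the centre of its underside
- beaker: bystander, to be left alone: small glass beaker, 72 mm diameter, 90 mm tall, on the bench; origin at the centre of its underside
- petri: bystander, to be left alone: two stacked clear Petri dishes, 92 mm diameter, 32 mm tall, on the bench; origin at the centre of its underside
- timer: bystander, to be left alone: white laboratory timer, 64 x 64 x 18 mm, lying on the bench; origin at the centre of its underside
- wash_bottle: bystander, to be left alone: white wash bottle with a blue cap, 70 mm diameter, 180 mm tall with its spout, on the bench; origin at the centre of its underside
Mind the look-alikes: they are no part of the job. What is shaped like the trough_d but orange or red is not meant.

How it is judged (in metres and radians):
At the end, for the whole second after the job is handed in: All four troughs at rest, mouth up (within 0.06 rad) on the tray floor, square to it (0.07 rad), a short end of each within 4 mm of the back rim, no two centres over 140 mm apart (touching: 132 mm). Order, which way round and place along the rim are free (angle between each of trough_a, trough_b, trough_c, trough_d's own z axis and vertical below 0.06 rad and angle between the x axis of each of trough_a, trough_b, trough_c, trough_d and the x axis of tray, either way round below 0.07 rad and x of trough_a in the frame of tray between 0.079 and 0.087 m and z of trough_a in the frame of tray between 0.001 and 0.006 m and linear speed of each of trough_a, trough_b, trough_c, trough_d below 0.02 m/s and x of trough_b in the frame of tray between 0.079 and 0.087 m and z of trough_b in the frame of tray between 0.001 and 0.006 m and x of trough_c in the frame of tray between 0.079 and 0.087 m and z of trough_c in the frame of tray between 0.001 and 0.006 m and x of trough_d in the frame of tray between 0.079 and 0.087 m and z of trough_d in the frame of tray between 0.001 and 0.006 m and z of each of mouth_a, mouth_b, mouth_c, mouth_d in the frame of tray above 0.055 m and horizontal distance between each of trough_b, trough_c, trough_d and trough_a below 0.14 m and horizontal distance between each of trough_c, trough_d and trough_b below 0.14 m and horizontal distance between trough_d and trough_c below 0.14 m).
It fails at once if a trough topples, falls over or is thrown about (turns faster than 7 rad/s) (angular speed of any of trough_a, trough_b, trough_c, trough_d above 7 rad/s).
It fails at once if one of the other things on the bench is shifted by more than 30 mm (distance of any of stain_bottle, slide_rack, slide_box, beaker, petri, timer, wash_bottle from where it was at the start of the episode above 0.03 m).
It also fails if it takes over 72 s, if anything falls off the work surface, if the arm or the gripper's body presses on something with over 40 N, if the wrist force passes 120 N, or if a joint passes its speed limit or range.

## Working session

There is one attempt and no reset: what is moved stays moved. The work goes in short steps, each a Python script; the robot and the scene stay as the last script left them, time stands still between calls to the robot, and variables do not carry over. Pictures are saved under pics/ and viewed, at most 12 in all, crops included, and the job is handed in when it is done.

```bash
ls; mkdir -p pics; python3 - <<'E'
from cell import *
import cv2,numpy as np
for n in("scene","top"):
    s=snapshot(n);cv2.imwrite(f"pics/{n}0.png",s["frame"]);print(n,s["camera_matrix"],s["R"],s["t"])
print(current_time_s(),grip_point_offset() if callable(grip_point_offset) else grip_point_offset,current_orientation(),current_finger_gap())
print(snapshot("wrist")["mount"])
E
```

```text
pics
scene [[469.97653709   0.         324.39247523]
 [  0.         469.97653709 202.3628143 ]
 [  0.           0.           1.        ]] [[-0.55435165  0.83222129 -0.01009833]
 [ 0.65593732  0.42939434 -0.62077913]
 [-0.51228945 -0.35075381 -0.78392046]] [ 288.55312796 -255.77089086 1582.03954572]
top [[383.89682682   0.         318.2994936 ]
 [  0.         383.89682682 200.19320759]
 [  0.           0.           1.        ]] [[ 0.02041919 -0.99979091  0.00109022]
 [-0.98647893 -0.02032464 -0.16262294]
 [ 0.1626111   0.00224515 -0.98668769]] [ -43.58366607  493.8082246  1416.94457959]
0.1 -18.700000000000003 [-1.79905713e+02 -1.29220241e-02  1.57667254e+02] 85.55458320087469
[[ 1.11917358e-04 -9.49295657e-01 -3.14384705e-01  8.00899918e+01]
 [ 9.99999421e-01 -2.30100025e-04  1.05078346e-03 -1.84426842e-01]
 [-1.06984411e-03 -3.14384640e-01  9.49295082e-01 -1.44071814e+02]
 [ 0.00000000e+00  0.00000000e+00  0.00000000e+00  1.00000000e+00]]
```

View pics/top0.png

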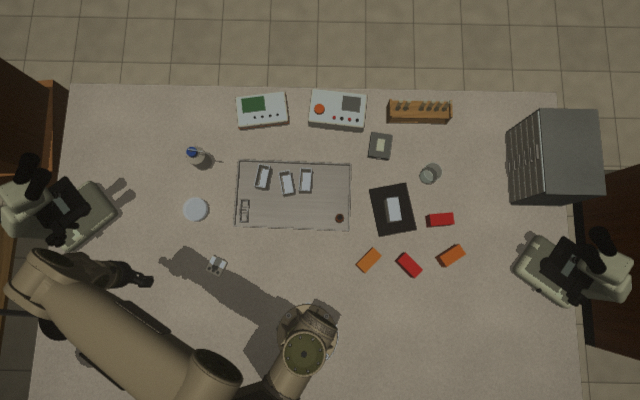

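View pics/scene0.png

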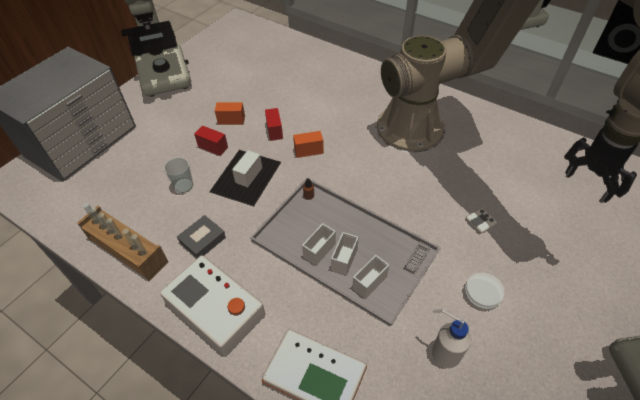

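The top view shows the tray at about (236–351, 160–230), with upright troughs at (263,178), (288,184) and (306,181). The inverted white trough is on the black mat at (393,210). The bottle is at (339,218) and the rack at (245,210). Next I'll get rough positions, check which poses the arm can reach, and take close wrist views.

```bash
cat > h.py <<'E'
from cell import *
import cv2, numpy as np
from scipy.spatial.transform import Rotation as Ro
def pose(): return np.array(current_eef_pos()), Ro.from_euler('xyz',current_orientation(),degrees=True).as_matrix()
def cam(name):
    """returns frame, K, R_cw (cam->world), centre"""
    if name=="wrist":
        p,R=pose(); s=snapshot(name); M=np.array(s["mount"]); return s["frame"],np.array(s["camera_matrix"]),R@M[:3,:3],R@M[:3,3]+p
    s=snapshot(name); R=np.array(s["R"]); return s["frame"],np.array(s["camera_matrix"]),R.T,-R.T@np.array(s["t"])
def ray(c,uv):
    uv=np.atleast_2d(np.float64(uv)); d=np.c_[uv,np.ones(len(uv))]@np.linalg.inv(c[1]).T@c[2].T
    return d/np.linalg.norm(d,axis=1)[:,None]
def onz(c,uv,z):
    d=ray(c,uv); return c[3]+d*((z-c[3][2])/d[:,2])[:,None]
def proj(c,X):
    q=(np.atleast_2d(X)-c[3])@c[2]@c[1].T; return q[:,:2]/q[:,2:]
def tri(c1,u1,c2,u2):
    A=np.zeros((3,3));b=np.zeros(3);L=[]
    for c,u in((c1,u1),(c2,u2)):
        d=ray(c,u)[0];P=np.eye(3)-np.outer(d,d);A+=P;b+=P@c[3];L.append((P,c[3]))
    X=np.linalg.solve(A,b); return X,max(np.linalg.norm(P@(X-o)) for P,o in L)
def ori(tilt,az):
    """tool z points down (tilt 0) ... horizontal along azimuth az (tilt 90); fingers close along the horizontal normal to az"""
    t,a=np.radians([tilt,az]); z=np.array([np.sin(t)*np.cos(a),np.sin(t)*np.sin(a),-np.cos(t)]); y=np.array([np.sin(a),-np.cos(a),0.])
    return np.c_[np.cross(y,z),y,z]
def rpy(R): return list(Ro.from_matrix(R).as_euler('xyz',degrees=True))
E
python3 - <<'E'
from h import *
c=cam("top")
print("tray rim",onz(c,[[236,160],[351,161],[351,231],[234,230]],18).round())
print("a b c",onz(c,[[263,178],[288,184],[306,181]],60).round())
print("mat,d",onz(c,[[392,210]],4).round(),onz(c,[[394,209]],64).round())
K=cam("wrist")[1];print(K)
for p in ((530,-330),(530,-250),(500,0)):
  a0=np.degrees(np.arctan2(p[1],p[0]))
  for az in (a0,0,-90,90,180):
    for sgn in(1,-1):
      F=np.diag([sgn,sgn,1])
      print(p,round(az),sgn,[t for t in range(-60,91,15) if solve_ik([*p,80],rpy(ori(t,az)@F))])
E
```

```text
tray rim [[ 651.  293.   18.]
 [ 657. -158.   18.]
 [ 382. -160.   18.]
 [ 377.  285.   18.]]
a b c [[572. 177.  60.]
 [551.  82.  60.]
 [564.  14.  60.]]
mat,d [[ 468. -320.    4.]] [[ 463. -316.   64.]]
[[301.01897484   0.         322.91363148]
 [  0.         301.01897484 203.04404038]
 [  0.           0.           1.        ]]Traceback (most recent call last):
  File "<stdin>", line 12, in <module>
ValueError: The truth value of an array with more than one element is ambiguous. Use a.any() or a.all()
```

```bash
python3 - <<'E'
from h import *
for p in ((463,-316),(530,-250),(500,0)):
  a0=np.degrees(np.arctan2(p[1],p[0]))
  for az in (a0,0,-90,90,180):
    for sgn in(1,-1):
      F=np.diag([sgn,sgn,1])
      print(p,round(az),sgn,[t for t in range(-60,91,15) if solve_ik([*p,80],rpy(ori(t,az)@F)) is not None])
for k,(x,y,z) in enumerate([(470,60,260),(500,-60,260)]):
    reach([x,y,z],rpy(ori(0,0)))
    dwell(0.3); c=cam("wrist"); cv2.imwrite(f"pics/w{k}.png",c[0]); np.savez(f"w{k}.npz",*c); print(c[3],c[2][:,2],current_time_s())
E
```

```text
(463, -316) -34 1 [-45, -30, -15, 0, 15, 30]
(463, -316) -34 -1 [-45, -30, -15, 0, 15, 30]
(463, -316) 0 1 [-60, -45, -30, -15, 0, 15, 30, 45]
(463, -316) 0 -1 [-60, -45, -30, -15, 0, 15, 30, 45]
(463, -316) -90 1 [-60, -45, -30, -15, 0, 15, 30, 45, 60, 75, 90]
(463, -316) -90 -1 [-60, -45, -30, -15, 0, 15, 30, 45, 60, 75, 90]
(463, -316) 90 1 [-60, -45, -30, -15, 0, 15, 30, 45, 60]
(463, -316) 90 -1 [-60, -45, -30, -15, 0, 15, 30, 45, 60]
(463, -316) 180 1 [-45, -30, -15, 0, 15, 30, 45, 60]
(463, -316) 180 -1 [-45, -30, -15, 0, 15, 30, 45, 60]
(530, -250) -25 1 [-45, -30, -15, 0, 15, 30]
(530, -250) -25 -1 [-45, -30, -15, 0, 15, 30]
(530, -250) 0 1 [-45, -30, -15, 0, 15, 30, 45]
(530, -250) 0 -1 [-45, -30, -15, 0, 15, 30, 45]
(530, -250) -90 1 [-60, -45, -30, -15, 0, 15, 30, 45, 60, 75]
(530, -250) -90 -1 [-60, -45, -30, -15, 0, 15, 30, 45, 60, 75]
(530, -250) 90 1 [-60, -45, -30, -15, 0, 15, 30, 45, 60, 75]
(530, -250) 90 -1 [-60, -45, -30, -15, 0, 15, 30, 45, 60, 75]
(530, -250) 180 1 [-45, -30, -15, 0, 15, 30, 45]
(530, -250) 180 -1 [-45, -30, -15, 0, 15, 30, 45]
(500, 0) 0 1 [-60, -45, -30, -15, 0, 15, 30]
(500, 0) 0 -1 [-60, -45, -30, -15, 0, 15, 30]
(500, 0) 0 1 [-60, -45, -30, -15, 0, 15, 30]
(500, 0) 0 -1 [-60, -45, -30, -15, 0, 15, 30]
(500, 0) -90 1 [-60, -45, -30, -15, 0, 15, 30, 45, 60, 75, 90]
(500, 0) -90 -1 [-60, -45, -30, -15, 0, 15, 30, 45, 60, 75, 90]
(500, 0) 90 1 [-60, -45, -30, -15, 0, 15, 30, 45, 60, 75, 90]
(500, 0) 90 -1 [-60, -45, -30, -15, 0, 15, 30, 45, 60, 75, 90]
(500, 0) 180 1 [-30, -15, 0, 15, 30, 45, 60]
(500, 0) 180 -1 [-30, -15, 0, 15, 30, 45, 60]
[550.80214526  60.21305488 404.03043376] [-3.12234574e-01  2.53456348e-04 -9.50005004e-01] 2.5333
[580.67885315 -59.22430829 404.28772987] [-3.11919646e-01  1.26003153e-05 -9.50108486e-01] 3.4417<sys>:0: UserWarning: Gimbal lock detected. Setting third angle to zero since it is not possible to uniquely determine all angles.
```

View pics/w1.png

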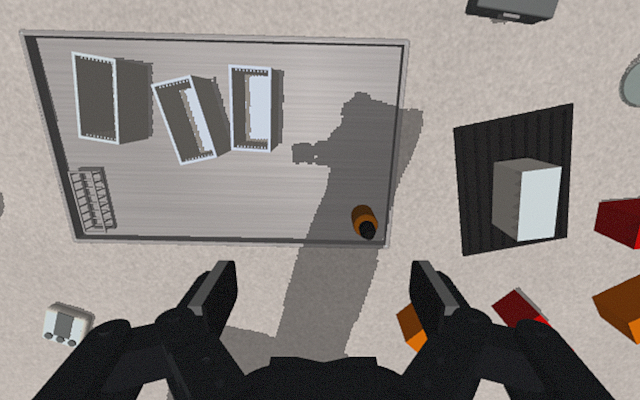

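The wrist view shows three upright troughs with bright rims around (95,97), (185,120) and (252,108). The inverted trough D has its lit top at about (540,202) on the mat. Next I'll extract the rim quads in both wrist views and triangulate the corners.

```bash
cat > quads.py <<'E'
from h import *
def quads(c,thr=185):
    f=c[0]; m=((f.min(2)>thr*0.9)&(f[...,0].astype(int)>=f[...,2])&(f[...,0]>thr)).astype(np.uint8)*255
    m[255:]=0
    n,l,st,_=cv2.connectedComponentsWithStats(m,connectivity=8); out=[]
    for i in range(1,n):
        if st[i,4]<120: continue
        pts=np.argwhere(l==i)[:,::-1].astype(np.int32); h=cv2.convexHull(pts.reshape(-1,1,2))
        if cv2.contourArea(h)<1500: continue
        for e in np.arange(1,15,.5):
            q=cv2.approxPolyDP(h,e,True)
            if len(q)<=4: break
        out.append((len(q),cv2.contourArea(h),q[:,0]))
    return m,out
E
python3 - <<'E'
from quads import *
ims=[]
for k in(0,1):
    z=np.load(f"w{k}.npz"); c=[z[a] for a in z.files]; m,o=quads(c)
    v=c[0].copy()
    for n,a,q in o: print(k,n,a,q.tolist(),onz(c,q,63)[:,:2].round().tolist()); cv2.polylines(v,[q.reshape(-1,1,2)],True,(0,0,255),1)
    ims.append(cv2.resize(v[20:280],None,fx=1.25,fy=1.15))
cv2.imwrite("pics/q.png",np.vstack(ims))
E
```

```text
0 4 3870.5 [[227, 26], [222, 116], [183, 109], [184, 19]] [[625.0, 156.0], [538.0, 170.0], [546.0, 212.0], [631.0, 199.0]]
0 4 3081.5 [[387, 35], [379, 105], [339, 108], [345, 32]] [[617.0, -4.0], [550.0, 0.0], [547.0, 43.0], [620.0, 38.0]]
0 4 3634.0 [[321, 130], [284, 138], [263, 53], [303, 43]] [[524.0, 63.0], [515.0, 104.0], [600.0, 122.0], [610.0, 81.0]]
0 4 3043.0 [[51, 210], [1, 192], [0, 152], [52, 167]] [[429.0, 387.0], [452.0, 440.0], [499.0, 425.0], [482.0, 371.0]]
1 4 3584.0 [[118, 144], [78, 136], [72, 51], [114, 59]] [[538.0, 171.0], [547.0, 213.0], [632.0, 198.0], [625.0, 157.0]]
1 4 3504.0 [[269, 152], [231, 149], [228, 64], [270, 67]] [[529.0, 2.0], [533.0, 44.0], [620.0, 39.0], [617.0, -4.0]]
1 4 3384.5 [[216, 157], [179, 163], [152, 84], [189, 75]] [[523.0, 62.0], [517.0, 105.0], [601.0, 122.0], [610.0, 81.0]]
1 4 2533.5 [[560, 167], [553, 235], [518, 240], [522, 173]] [[513.0, -331.0], [428.0, -344.0], [421.0, -302.0], [506.0, -289.0]]
```

View pics/q.png

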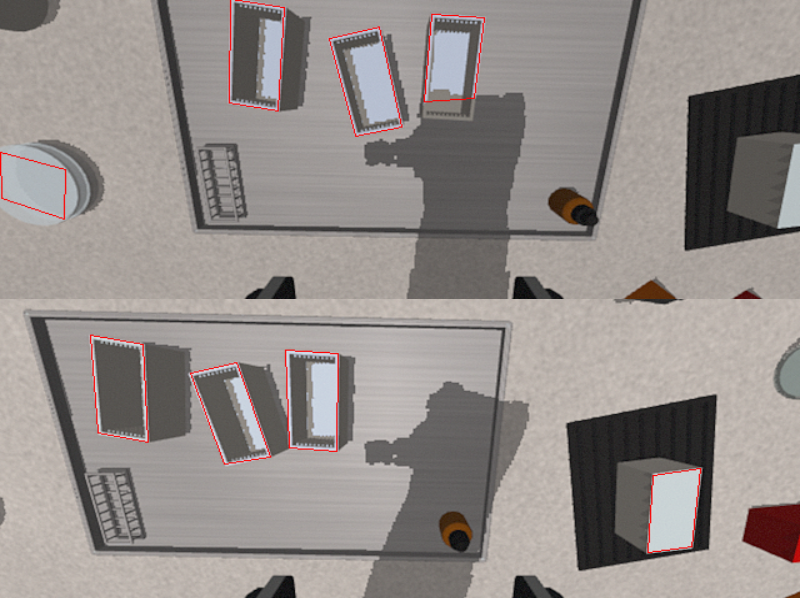

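```bash
cat > act.py <<'E'
from h import *
GO=-grip_point_offset if not callable(grip_point_offset) else -grip_point_offset()
def orient(tilt,az,ref=None):
    """choose half turn nearest in joint 6"""
    return rpy(ori(tilt,az)),rpy(ori(tilt,az)@np.diag([-1,-1,1]))
def best(p,tilt,az):
    q0=np.array(current_qpos()); c=[]
    for o in orient(tilt,az):
        q=solve_ik(list(p),o)
        if q is not None: c.append((np.abs(np.array(q)-q0).max(),o))
    return min(c,key=lambda t:t[0])[1]
def wall_slide(pw,th,path,zg=49,open_=34):
    """grip the wall centred at pw (axis th deg), slide through path [(x,y,th,vel,stop)] of that wall point"""
    z=zg-GO; o=best([*pw,z+60],0,th+90)
    reach([*pw,z+60],o); grip(open_); move_l([*pw,z],vel=150); grip(0)
    print("gap",round(current_finger_gap(),1),"t",current_time_s())
    for x,y,t,v,s in path:
        hit=move_l([x,y,z],vel=v,ori=best([x,y,z],0,t+90),stop_force=s); print(hit,np.round(current_eef_pos(),1),np.round(current_wrist_force(),1))
    grip(open_)
    p=current_eef_pos(); move_l([p[0],p[1],z+60],vel=200); print("t",current_time_s())
E
python3 - <<'E'
import sys; from act import *
z=np.load("w1.npz"); c=[z[a] for a in z.files]
g=cv2.cvtColor(c[0],cv2.COLOR_BGR2GRAY)
for y0 in (120,150,300,370): print(y0,g[26:48,y0].tolist())
P=onz(c,[[22,31],[409,41],[388,247],[75,241]],18); print(P.round(1)); d=P[0]-P[1]; print("left-right",np.linalg.norm(d),np.degrees(np.arctan2(-d[0],d[1])), np.linalg.norm(P[2]-P[1]))
E
```

```text
120 [183, 182, 184, 185, 190, 165, 141, 152, 153, 157, 162, 133, 41, 82, 142, 168, 163, 156, 159, 160, 153, 157]
150 [170, 166, 168, 170, 173, 172, 157, 146, 150, 154, 165, 158, 109, 35, 104, 158, 167, 166, 165, 165, 165, 160]
300 [178, 179, 185, 184, 181, 178, 185, 188, 191, 178, 150, 159, 167, 166, 185, 162, 95, 39, 134, 190, 186, 181]
370 [179, 184, 183, 188, 185, 185, 190, 184, 186, 182, 191, 173, 142, 157, 161, 163, 177, 143, 65, 61, 144, 185]
[[ 659.2  283.6   18. ]
 [ 649.8 -157.7   18. ]
 [ 388.4 -151.7   18. ]
 [ 396.8  290.2   18. ]]
left-right 441.31460382308734 -1.2244972631055329 261.4363558566717
```

```bash
cat >> act.py <<'E'
TC=np.array([523.6,66.1]); TY=-1.22
ex=np.array([np.cos(np.radians(TY)),np.sin(np.radians(TY))]); ey=np.array([-ex[1],ex[0]])
def tw(xt,yt): return TC+xt*ex+yt*ey
def wt(p): d=np.array(p[:2])-TC; return np.round([d@ex,d@ey],1)
E
python3 - <<'E'
from act import *
wall_slide((532.3,22.5),-3.6,[(*tw(30,-45),TY,60,None),(*tw(46,-45),TY,30,8)])
c=cam("wrist"); cv2.imwrite("pics/s1.png",c[0]); np.savez("s1.npz",*c)
E
```

```text
gap 2.6 t 6.1417
False [552.5  20.4  31.5] [-4.4 -0.8  9.1]
True [552.4  20.4  31.6] [-0.7  0.1  4.3]
t 7.7167
```

View pics/s1.png

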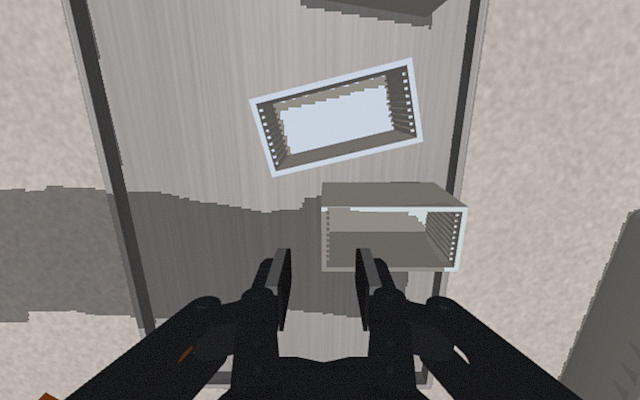

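The picture shows C at (321–467, 207–271), square to the tray, with its back end near the rim at about u=470. The last push stopped early, so I'll check the numbers and go on with a higher threshold.

```bash
python3 - <<'E'
from act import *
z=np.load("s1.npz"); c=[z[a] for a in z.files]
for p in onz(c,[[321,208],[467,207],[459,271],[321,271]],63): print(wt(p))
print(wt([552.5,20.4]))
# finish C: press its front face with shut fingers, standing off in front
def press(yt,xs=20,z=25,stop=15):
    p=tw(xs,yt); grip(0); reach([*p,120],best([*p,120],0,TY)); move_l([*p,z],vel=200)
    q=tw(60,yt); h=move_l([*q,z],vel=40,stop_force=stop); e=current_eef_pos(); print("press",h,wt(e),np.round(current_wrist_force(),1))
wall_slide((521.0,83.7),11.9,[(*tw(25,8),TY,60,None),(*tw(48,8),TY,35,14)][:2])
c=cam("wrist"); np.savez("s2.npz",*c); cv2.imwrite("pics/s2.png",c[0])
E
```

```text
[ 28.8 -24.7]
[117.1 -24. ]
[118.5 -68.1]
[ 28.7 -68.1]
[ 29.9 -45.1]
gap 2.0 t 9.3
False [549.7  73.9  31.5] [-0.8  1.2  5.2]
True [549.5  74.   31.5] [-2.2  0.3  4.9]
t 11.075
```

View pics/s2.png

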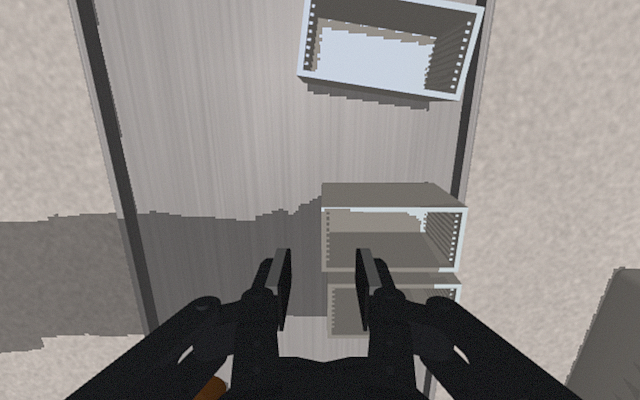

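```bash
sed -i 's/    for x,y,t,v,s in path:/    for x,y,t,v,s in path:\n        if s: dwell(0.4)/' act.py; python3 - <<'E'
from act import *
print(wt([549.5,74.]))
wall_slide(tuple(tw(25,8)),TY,[(*tw(47,8),TY,25,12),(*tw(40.2,-0.5),TY,40,None)][:1])
E
```

```text
[25.7  8.4]
gap 2.0 t 12.525
True [549.7  73.6  31.6] [-0.4 -1.2  2.9]
t 14.1
```

```bash
cat >> act.py <<'E'
def push(p0,p1,z,step=2.0,stop=10,vel=40):
    """creep from p0 to p1 in steps, reading the wrist force at each"""
    p0,p1=np.array(p0),np.array(p1); n=int(np.ceil(np.linalg.norm(p1-p0)/step)); f0=np.array(current_wrist_force()); u=(p1-p0)/np.linalg.norm(p1-p0); L=[]
    for i in range(1,n+1):
        move_l([*(p0+(p1-p0)*i/n),z],vel=vel); f=(np.array(current_wrist_force())-f0)[:2]@u; L.append(round(f,1))
        if -f>stop: break
    print("push",L,"at",wt(current_eef_pos()),current_time_s())
E
python3 - <<'E'
from act import *
p=tw(25.5,8); z=49-GO; move_l([*p,z],vel=200); grip(0)
push(p,tw(48,8),z,step=3)
move_l([*tw(40,1),z],vel=40) if False else None
print(current_finger_gap())
E
```

```text
push [np.float64(-7.4), np.float64(-10.3)] at [28.5  8.1] 15.4333
2.1139387325951273
```

```bash
python3 - <<'E'
from act import *
z=49-GO
for i in range(5):
    e=current_eef_pos(); f=current_wrist_force(); print(np.round(e,2),np.round(f,1))
    if i<4: move_l([e[0],e[1],e[2]+.7],vel=20); dwell(.15)
E
```

```text
[552.26  73.56  31.72] [-10.8  -0.7  16.1]
[552.23  73.54  32.09] [ 0.4 -0.  -0.3]
[552.23  73.54  32.71] [ 0.6  0.8 -1.1]
[552.27  73.54  33.43] [ 0.3  0.5 -1.9]
[552.24  73.56  34.12] [ 0.6 -0.5 -0.6]
```

```bash
python3 - <<'E'
import re
s=open('act.py').read()
s=s.replace('''    for x,y,t,v,s in path:''','''    e=current_eef_pos(); move_l([e[0],e[1],e[2]+1.5],vel=20); z=z+1.5; dwell(.1); print("lifted",np.round(current_wrist_force(),1))
    for x,y,t,v,s in path:''').replace("dwell(0.4)","dwell(0.2)")
open('act.py','w').write(s)
E
python3 - <<'E'
from act import *
z=33
move_l([*tw(29,8),z],vel=20); dwell(.2)
h=move_l([*tw(48,8),z],vel=30,stop_force=6); print(h,wt(current_eef_pos()),np.round(current_wrist_force(),1))
E
```

```text
True [39.   7.9] [-0.9 -0.3  0.9]
```

```bash
python3 - <<'E'
from act import *
z=33
move_l([*tw(38.5,0.3),z],vel=30); move_l([*tw(38.8,0.3),32],vel=20); grip(20); print(current_time_s()); move_l([*tw(38.5,0.3),85],vel=250)
wall_slide(tuple(tw(29.6,-45)),TY,[(*tw(48,-45),TY,30,6)],open_=22)
wall_slide((543,190.9),-8.9,[(*tw(25,60),TY,80,None),(*tw(48,60),TY,30,6),(*tw(38.5,44.3),TY,40,None)],open_=22)
c=cam("wrist"); np.savez("s3.npz",*c); cv2.imwrite("pics/s3.png",c[0])
E
```

```text
18.975
gap 2.1 t 20.7083
lifted [ 0.5  1.3 -1.9]
True [561.7  20.3  31.7] [-0.4 -0.9  1.5]
t 22.4917
gap 2.2 t 24.2833
lifted [-0.   0.9 -0.6]
False [549.8 125.7  31.8] [ 0.6  0.2 -1.1]
True [564.5 125.2  31.7] [-1.5  0.1  5.4]
False [563.1 108.7  31.8] [ 0.8 -0.6  1.3]
t 27.725
```

View pics/s3.png

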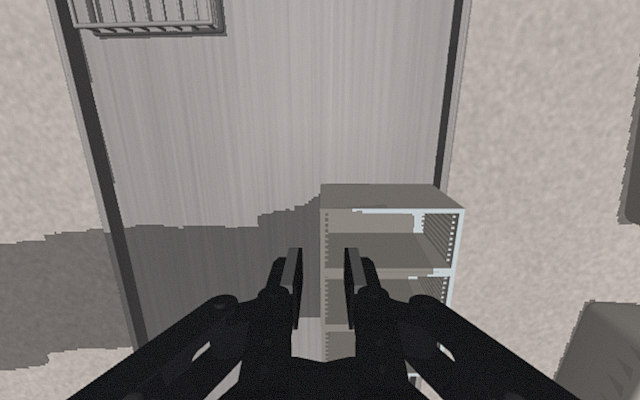

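The picture shows the three troughs closed up at the back rim, in the right half of the image at about (325–465, 185–400). Next I'll look closely at D and check that the arm can do the flip.

```bash
python3 - <<'E'
from quads import *; from act import *
p=[440,-290,200]; reach(p,best(p,0,0) if 0 else rpy(ori(0,0))); dwell(.2)
c=cam("wrist"); np.savez("d1.npz",*c); cv2.imwrite("pics/d1.png",c[0])
z=np.load("w1.npz"); c0=[z[a] for a in z.files]; q0=np.array([[560,167],[553,235],[518,240],[522,173]])
m,o=quads(c)
for n,a,q in o:
    print(n,a,q.tolist(),onz(c,q,64)[:,:2].round(1).tolist())
    if n==4:
        for u in q0:
            w=proj(c,onz(c0,[u],64))[0]; v=q[np.argmin(np.linalg.norm(q-w,axis=1))]; X,e=tri(c0,u,c,v); print(X.round(1),round(e,1))
def tcp(g,t,az): return np.array(g)+GO*ori(t,az)[:,2]
for az in (8.7,98.7,-81.3,188.7):
  for g in ((467,-316,44),(467,-316,58),(467,-316,160)):
    print(az,g,[t for t in range(-60,61,5) if any(solve_ik(list(tcp(g,t,az)),x) is not None for x in orient(t,az))])
for az in (TY,TY+180):
  for g in ((*tw(-15,-95),42),(*tw(-15,-95),140)): print(az,g,[t for t in range(-60,61,5) if any(solve_ik(list(tcp(g,t,az)),x) is not None for x in orient(t,az))])
E
```

```text
8.7 (467, -316, 44) [-60, -55, -50, -45, -40, -35, -30, -25, -20, -15, -10, -5, 0, 5, 10, 15, 20, 25, 30, 35, 40, 45, 50, 55, 60]
8.7 (467, -316, 58) [-60, -55, -50, -45, -40, -35, -30, -25, -20, -15, -10, -5, 0, 5, 10, 15, 20, 25, 30, 35, 40, 45, 50, 55, 60]
8.7 (467, -316, 160) [-60, -55, -50, -45, -40, -35, -30, -25, -20, -15, -10, -5, 0, 5, 10, 15, 20, 25, 30, 35, 40, 45, 50, 55, 60]
98.7 (467, -316, 44) [-60, -55, -50, -45, -40, -35, -30, -25, -20, -15, -10, -5, 0, 5, 10, 15, 20, 25, 30, 35, 40, 45, 50, 55, 60]
98.7 (467, -316, 58) [-60, -55, -50, -45, -40, -35, -30, -25, -20, -15, -10, -5, 0, 5, 10, 15, 20, 25, 30, 35, 40, 45, 50, 55, 60]
98.7 (467, -316, 160) [-60, -55, -50, -45, -40, -35, -30, -25, -20, -15, -10, -5, 0, 5, 10, 15, 20, 25, 30, 35, 40, 45, 50, 55, 60]
-81.3 (467, -316, 44) [-60, -55, -50, -45, -40, -35, -30, -25, -20, -15, -10, -5, 0, 5, 10, 15, 20, 25, 30, 35, 40, 45, 50, 55, 60]
-81.3 (467, -316, 58) [-60, -55, -50, -45, -40, -35, -30, -25, -20, -15, -10, -5, 0, 5, 10, 15, 20, 25, 30, 35, 40, 45, 50, 55, 60]
-81.3 (467, -316, 160) [-60, -55, -50, -45, -40, -3
[... 428 characters left out ...]
 0, 5, 10, 15, 20, 25, 30, 35, 40, 45, 50, 55, 60]
-1.22 (np.float64(506.580716565768), np.float64(-28.559093548297184), 42) [-60, -55, -50, -45, -40, -35, -30, -25, -20, -15, -10, -5, 0, 5, 10, 15, 20, 25, 30]
-1.22 (np.float64(506.580716565768), np.float64(-28.559093548297184), 140) [-60, -55, -50, -45, -40, -35, -30, -25, -20, -15, -10, -5, 0, 5, 10, 15, 20, 25, 30, 35, 40]
178.78 (np.float64(506.580716565768), np.float64(-28.559093548297184), 42) [-30, -25, -20, -15, -10, -5, 0, 5, 10, 15, 20, 25, 30, 35, 40, 45, 50, 55, 60]
178.78 (np.float64(506.580716565768), np.float64(-28.559093548297184), 140) [-40, -35, -30, -25, -20, -15, -10, -5, 0, 5, 10, 15, 20, 25, 30, 35, 40, 45, 50, 55, 60]
```

View pics/d1.png

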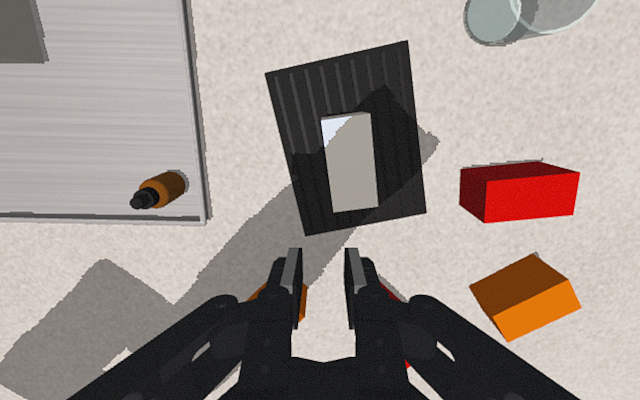

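The picture shows D's top face at (320,117), (371,112), (378,208) and (332,213), half in shadow, and the mat around it is clear. I'll triangulate D's height. If it checks out, I'll pick D at −45° tilt, turn it to +45° and stand it on its end.

```bash
cat >> act.py <<'E'
def tcp(g,t,az): return np.array(g)+GO*ori(t,az)[:,2]
def go(g,t,az,vel=None,**k):
    p=list(tcp(g,t,az)); o=best(p,t,az)
    return reach(p,o) if vel is None else move_l(p,vel=vel,ori=o,**k)
def back(g,t,az,d): return np.array(g)-d*ori(t,az)[:,2]
E
python3 - <<'E'
from act import *
L=[]
for n in("w1","d1"):
    z=np.load(n+".npz"); L.append([z[a] for a in z.files])
qa=np.float64([[522,173],[560,167],[553,235],[518,240]]); qb=np.float64([[322,118],[371,112],[378,208],[332,213]])
X=[]
for a,b in zip(qa,qb): x,e=tri(L[0],a,L[1],b); X.append(x); print(x.round(1),round(e,1))
X=np.array(X); c=X.mean(0); print("centre",c.round(1)); B=onz(L[1],qb,64); print(B.round(1).tolist(),B.mean(0))
d=(B[0]+B[1]-B[2]-B[3])/2; print(np.degrees(np.arctan2(d[1],d[0])),np.linalg.norm(d),np.linalg.norm(B[0]-B[1]))
A=onz(L[0],qa,64); print(A.mean(0))
if abs(c[2]-64)<6:
    c=(A.mean(0)+B.mean(0))[:2]/2; az=8.7; u=np.array([np.cos(np.radians(az)),np.sin(np.radians(az))])
    g=[*(c+10*u),44]; grip(62)
    go(back(g,-45,az,90),-45,az); go(g,-45,az,150); grip(0); print("gap",current_finger_gap(),np.round(current_wrist_force(),1),current_time_s())
    go([*g[:2],140],-45,az,150); print(np.round(current_wrist_force(),1),current_finger_gap())
    g2=np.array([*(c-10*u),140]); go(g2,45,az,25); print(current_time_s(),current_finger_gap())
    g2[2]=60; go(g2,45,az,120); h=None
    print(np.round(current_wrist_force(),1),current_time_s())
    k=cam("scene"); cv2.imwrite("pics/f1.png",cv2.resize(k[0][80:280,120:420],None,fx=2,fy=2))
E
```

```text
[ 507.8 -287.8   65.5] 1.7
[ 513.6 -331.8   62.7] 1.0
[ 425.8 -343.8   63.1] 1.8
[ 421.8 -298.3   68.1] 1.3
centre [ 467.2 -315.4   64.8]
[[509.4, -288.2, 64.0], [514.6, -331.8, 64.0], [424.3, -343.4, 64.0], [418.9, -298.2, 64.0]] [ 466.8090329  -315.43330133   64.        ]
6.798993519674986 91.07567879617507 43.90427290721561
[ 467.02028125 -315.67861076   64.        ]
gap 43.84304080004288 [0.9 1.  7.2] 32.1333
[-0.3  0.3 -2. ] 43.20782983570275
34.6417 43.54482561748672
[-0.3  0.  -0.9] 35.4583
```

View pics/f1.png

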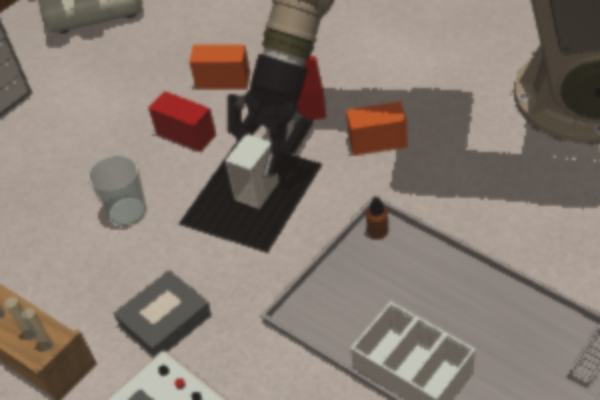

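D is standing on its end on the mat, held at about (255,170) in the crop, and the row on the tray looks closed. Next comes the second quarter turn.

```bash
python3 - <<'E'
from act import *
c=np.array([466.9,-315.5]); az=8.7; u=np.array([np.cos(np.radians(az)),np.sin(np.radians(az))])
g2=np.array([*(c-10*u),60]); g2[2]=58.5; go(g2,45,az,20); dwell(.1); print(np.round(current_wrist_force(),1)); grip(62)
go(back(g2,45,az,70),45,az,200)
g=np.array([*(c+10*u),62]); go([*g[:2],190],0,az); go(back(g,-45,az,80),-45,az); go(g,-45,az,150); grip(0); print("gap",current_finger_gap(),np.round(current_wrist_force(),1),current_time_s())
go([*g[:2],140],-45,az,150); print(np.round(current_wrist_force(),1))
g3=np.array([*(c-14*u),140]); go(g3,45,az,28); g3[2]=47; go(g3,45,az,120); g3[2]=45; go(g3,45,az,20); dwell(.1)
print(np.round(current_wrist_force(),1),current_finger_gap(),current_time_s())
grip(60); go(back(g3,45,az,80),45,az,200)
p=[*(c-150*u),240]; reach([410,-316,240],best([410,-316,240],0,0)); dwell(.1); print(current_time_s())
k=cam("wrist"); np.savez("e1.npz",*k); cv2.imwrite("pics/e1.png",k[0])
E
```

```text
[-2.8  0.1  5.3]
gap 43.24578315989646 [2.7 0.1 6.4] 39.3
[ 0.  -0.5 -2.6]
[-0.1  0.8 -0.7] 43.388505080346924 42.9583
44.7333
```

View pics/e1.png

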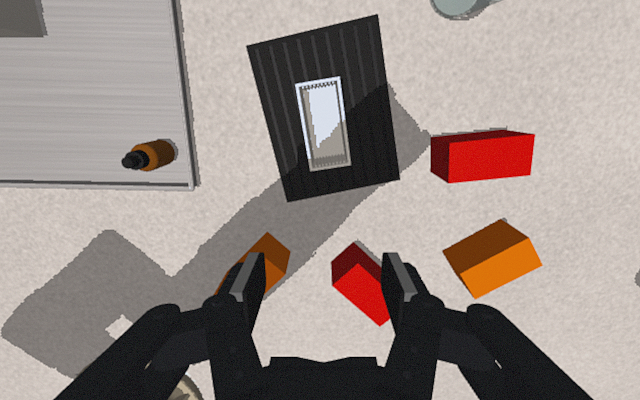

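D is upright on the mat, with rim corners at (295,84), (341,77), (351,164) and (309,171). I'll grip its near wall and carry it into the right-hand slot.

```bash
python3 - <<'E'
from act import *
z=np.load("e1.npz"); k=[z[a] for a in z.files]
B=onz(k,[[295,84],[341,77],[351,164],[309,171]],64)[:,:2]; c=B.mean(0); d=(B[0]+B[1]-B[2]-B[3])/2; L=np.linalg.norm(d); th=np.degrees(np.arctan2(d[1],d[0])); print(c.round(1),L,np.linalg.norm(B[0]-B[1]),th)
assert abs(L-87)<5
u=d/L; w=c-42.5*u; zg=50-GO
o=best([*w,zg+60],0,th+90); reach([*w,zg+60],o); grip(22); move_l([*w,zg],vel=150); grip(0); print("gap",current_finger_gap())
move_l([*w,zg+2],vel=20); dwell(.1); print(np.round(current_wrist_force(),1))
move_l([*w,zg+45],vel=150)
p=tw(18,-98); reach([*p,zg+45],best([*p,zg+45],0,TY+90)); move_l([*p,zg+0.7],vel=120); dwell(.3)
print(current_time_s(),wt(current_eef_pos()),np.round(current_wrist_force(),1))
h=move_l([*tw(48,-98),zg+.7],vel=30,stop_force=6); e=wt(current_eef_pos()); print(h,e)
move_l([*tw(e[0]-.6,-88),zg+.7],vel=30); print(np.round(current_wrist_force(),1),current_time_s())
q=current_eef_pos(); move_l([q[0],q[1],zg-.5],vel=20); grip(22); q=current_eef_pos(); move_l([q[0],q[1],zg+110],vel=250)
reach([470,-10,280],best([470,-10,280],0,0)); dwell(.2); print(current_time_s())
k=cam("wrist"); np.savez("e2.npz",*k); cv2.imwrite("pics/e2.png",k[0])
E
```

```text
[ 468.4 -316.1] 87.17283082077942 45.48863848935374 8.148023507394198
gap 2.1005191553374014
[ 0.3 -0.4 -1.9]
50.3667 [ 18.  -98.2] [ 0.8  0.1 -2.1]
True [ 39.2 -97.9]
[ 0.7 -0.3 -1.2] 51.575
54.3167
```

View pics/e2.png

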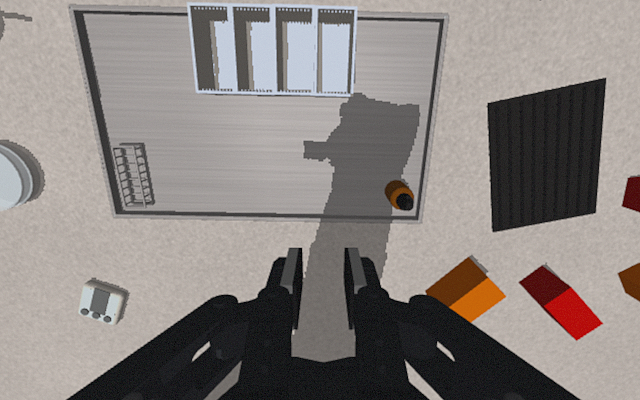

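The picture shows a closed row with corners at (188,4), (196,92), (353,96) and (357,10), and no visible gaps. I'll check the dimensions numerically, then hand in.

```bash
python3 - <<'E'
from act import *
z=np.load("e2.npz"); k=[z[a] for a in z.files]
B=onz(k,[[188,4],[196,92],[353,96],[357,10]],63); T=np.array([wt(b) for b in B]); print(T.tolist(),"width",np.linalg.norm(B[1]-B[2]),"tilt",np.degrees(np.arctan2(T[1,0]-T[2,0],T[1,1]-T[2,1])))
if np.linalg.norm(B[1]-B[2])<181 and abs(T[1,0]-T[2,0])<4: dwell(.5); print(sign_off(),current_time_s())
E
```

```text
[[124.0, 66.3], [38.4, 67.4], [38.0, -109.3], [122.4, -109.0]] width 176.6911663610442 tilt 0.1297015996461394
the job is handed in; nothing more can be done
the job is handed in; nothing more can be done
```

The job is handed in after about 55 s on the robot's clock: trough D is upright and all four troughs stand in one closed row against the tray's back rim. The row measures 176.7 mm wide, against 176 mm if all touch; the verdict was not shown to me.

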